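Rake the loose incisal pins into the grooves of their tray

ROBOT

A 7-joint arm with a two-finger parallel gripper is mounted at the origin on a cart in front of the work surface, level with it; the furniture and walls round the work are solid. World frame = base frame: x ahead of the robot, y to its left, z up, the work surface at z = 0. Lengths are in mm, angles in rad, forces in N, time in s.
With the tool pointing down it reaches from about 400 to 875 mm from the base axis. Payload 4.4 kg.
Tool frame: the origin (TCP) lies on the centre line of the jaws, within the pads' length; the fingertips stand ctrl.nose_length ahead of it and the grasp point (between the pads) lies 6 mm ahead of it (ctrl.nose_length is the distance from the TCP to the fingertips, in mm); z points along the fingers, y is the direction in which the jaws open and shut (so a half turn about z gives the same grasp; the last joint's range is limited). The gripper opens to 85 mm and grips with 20 to 120 N. Pads are 22 mm wide; open, the fingers measure 114 mm over their backs; the gripper's body (76 mm by 85 mm) begins 54 mm behind the grasp point. The pads swing forward as they close: fully open they stand 13 mm farther back than shut.
Start: joints at [-1.348, 0.628, 0.038, 1.517, -0.027, 0.996, -0.02], TCP at [185.097, 623.103, 226.113] pointing down, gripper open.
Joint ranges: [-3.06, 3.06], [-0.37, 2.12], [-1.25, 1.32], [0.18, 2.47], [-1.1, 4.24], [0.23, 1.98], [-2.94, 2.94]. Speed limits (rad/s): [2.57, 2.57, 3.14, 3.14, 3.14, 3.14, 3.14].

INTERFACE

Orientations are given as [roll, pitch, yaw] about the fixed x, y, z axes, in that order (R = Rz(yaw) Ry(pitch) Rx(roll)).
In Python, from cell import ctrl, vision gives the robot as it stands. The module is installed in compiled form; this text tells all that it offers.
- The arm moves only by the shell command python3 -m inch 'ROWS'. ROWS is a JSON object of lists of equal length, an entry for each row: "travel": the shift along the tool's x, y, z in cm, a list of three; "twist": the turn about the tool's z in degrees; "fingers": the finger opening in cm, from 0 to 8.54. A call has exactly 10 rows; each row is the pose to reach, as a shift and turn from the pose commanded when the call began, along the tool's axes at that moment; what a row does not reach only later rows make up. A row lasts 1/12 s, in which the tool goes at most 41.7 mm and 7.16 degrees, less where a joint would pass 70% of its speed; a pose out of reach is approached as far as the arm can. A call with a gripper value outside its range is refused whole. The fingers move at their own pace and stop on an object; the grip force is fixed at half the most. Time passes only in rows, so rows that repeat a pose let the fingers close, or fill a call up. It gives the time, the measured TCP pose, the force and the opening at its end, in the units of the state.
- ctrl.read_state(): the state, without advancing time (a new reading comes with each control period).
- vision.get_image(name): name is "scene" or "top"; returns a dict with "frame" (480x640x3 uint8, red, green, blue), "fx", "fy", "cx", "cy" (pixels), "position" and "orientation" of the camera in the world. Camera axes: x right, y down, z forward; pixel columns grow to the right and rows downward; lengths in mm; the calibration is good to about 2 mm. A picture is of the moment at which its call begins. There is no depth.
- ctrl.finish_job(): hands the job in, once; it reports no verdict.
The state is a dict: "clock": time; "qpos": joint angles; "qd": joint speeds; "tau": joint torques, N m; "eef_pos": TCP position; "tool_rot": TCP orientation; "force": force on the tool from outside, world axes, zero at the start; "torque": the same for the moment, N m; "width": finger opening in mm.
Only numpy, scipy, OpenCV 4.12 (cv2) and the standard library are available. Lean on these libraries where they do the work, as an engineer would, in place of code of your own. Each camera call takes 0.05 s, during which the arm holds its last target.

TASK

The two steel incisal pins lie askew across the ridges of the grooved tray. Take the toothed rake and draw it slowly through the tray, across the grooves, so that each pin turns parallel and drops fully into a groove. Then stand the rake back on the bench on its teeth, outside the tray, and let go; touch the pins only with the rake, never with the gripper or arm.

Things in the scene. Friction and masses are not known exactly. Their poses are not given: they have to be found in the camera images.
- tray: Fixed grey plastic tray, 276 (own x) x 140 (y) x 24 mm high, walls 5; origin: centre of underside, on the bench. Eight grooves along y, 20 wide, 130 long, pitch 23, centres at x = -80.5, -57.5 ... 80.5. Groove floors 4 mm, flat ridge tops (3 wide) 14 mm above the origin. At both ends (|x| 91 to 133 mm) a flat shelf at ridge height, clear of pins, fits the rake's thickness.
- rake: Rake standing on its teeth, on the thin plate left of the tray, 0.2 kg. Steel head 110 mm wide (own y), 26 thick (x), one row of 8 teeth as thick, too thick to drop into a groove; both faces (+x, -x) work alike. Wooden grip upright on its middle, 20 thick (x), 40 wide (y), 46 to 97 mm above the tooth tips. Origin: middle of the tooth row, at the tips; z up.
- pin_1: Loose round polished steel pin, 8 mm diameter, 100 long, 25 to 60 g, lying on the ridges 28 to 35 degrees askew to the grooves, towards one end of the tray. Origin at its middle; own y runs along it. Origin is 18 mm above the tray's origin on the ridges, 8 mm in a groove, its top then 2 mm below the ridges: the rake passes over. Slippery. Raked fast (over 60 mm/s) it may jam or skip grooves.
- pin_2: Second pin, same as pin_1 but askew the other way and towards the other end of the tray.
Things that resemble listed ones, but are neither listed nor needed, are in the scene too. What is shaped like the pin_1 but purple or yellow is not meant.

How it is judged (in metres and radians):
On the way, in this order (a step that is already met when the one before it is completed fails the run):
1. the rake's teeth are down in the tray, within 9 mm above the ridges (z of rake in the frame of tray between 0.009 and 0.023 m and x of rake in the frame of tray between -0.125 and 0.125 m and y of rake in the frame of tray between -0.03 and 0.03 m), for 0.1 s.
2. both pins lie down in grooves (z of each of pin_1, pin_2 in the frame of tray below 0.011 m and horizontal distance between each of pin_1, pin_2 and tray below 0.1 m), for 0.2 s.
At the end, for the whole second after the job is handed in: Both pins lie at rest down in grooves of the tray (middle less than 11 mm above the tray's underside, parallel to the grooves within 10 degrees), and the rake stands released and still on its teeth on the bench outside the tray (tooth tips less than 8 mm above the bench, upright within 10 degrees) (all of step 2 and angle between the y axis of each of pin_1, pin_2 and the y axis of tray, either way round below 0.175 rad and linear speed of each of pin_1, pin_2, rake below 0.02 m/s and height (world z) of rake between -0.01 and 0.008 m and angle between rake's own z axis and vertical below 0.17 rad); the robot touches nothing.
It fails at once if the gripper or arm touches a pin (contact force between any of the fingers, the arm and pin_1 above 0.3 N or contact force between any of the fingers, the arm and pin_2 above 0.3 N).
It also fails if it takes over 64 s, if anything falls off the work surface, if the arm or the gripper's body presses on something with over 40 N, if the wrist force passes 120 N, or if a joint passes its speed limit or range.

## Working session

There is one attempt and no reset: what is moved stays moved. The work goes in short steps, Python scripts to look and compute and a shell command to move; the robot and the scene stay as the last step left them, time stands still between calls to the robot, and variables do not carry over. Pictures are saved under pics/ and viewed, and the job is handed in when it is done.

```bash
mkdir -p pics; ls
python3 - <<'E'
from cell import ctrl, vision
import cv2
print(ctrl.read_state(), ctrl.nose_length)
for n in ("scene","top"):
    d=vision.get_image(n)
    cv2.imwrite(f"pics/{n}0.png",d["frame"][:,:,::-1])
    print({k:v for k,v in d.items() if k!="frame"})
E
```

```text
pics
{'clock': 0.0, 'qpos': array([-1.34775469,  0.6293686 ,  0.03849774,  1.5183372 , -0.02700466,
        0.99629253, -0.01998163]), 'qd': array([ 0.00072461, -0.0007772 , -0.00084319, -0.0005883 ,  0.00071685,
       -0.00073724,  0.00027278]), 'tau': array([-5.57457024e-04, -5.63373113e+01,  1.22581277e+00, -1.93436712e+01,
        1.07952111e-02,  1.02680898e-02, -4.01196175e-06]), 'eef_pos': array([184.97332648, 622.4807811 , 225.1854021 ]), 'tool_rot': array([-3.13970724e+00,  5.42722436e-05,  2.85272247e+00]), 'force': array([-0.7854738 ,  0.06990668, -0.396308  ]), 'torque': array([0.01267498, 0.03570626, 0.01783604]), 'width': 85.03972968456102} 25.0
{'fx': 436.29590134112055, 'fy': 436.29590134112055, 'cx': 318.42643090525394, 'cy': 231.6687179126482, 'position': array([  81.09535027, -484.3366081 ,  611.76782884]), 'orientation': array([-2.31466603,  0.01256624, -0.71987141])}
{'fx': 461.77189069972746, 'fy': 461.77189069972746, 'cx': 317.7359156692635, 'cy': 240.46225352890897, 'position': array([356.56376109,  -3.60356135, 873.10405418]), 'orientation': array([-2.975126  ,  0.0233872 , -1.59096599])}
```

View pics/scene0.png

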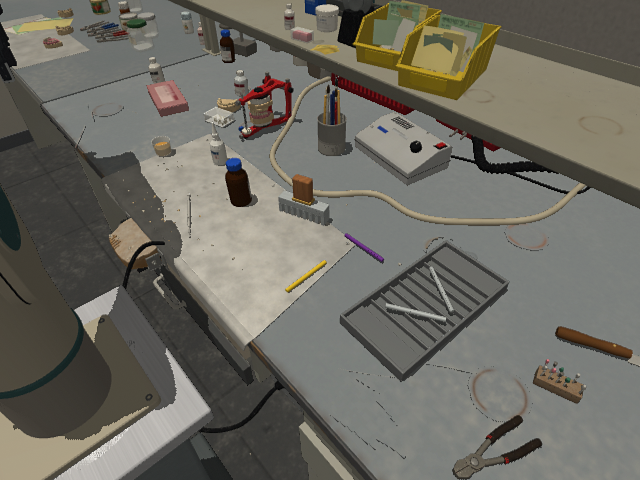

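View pics/top0.png

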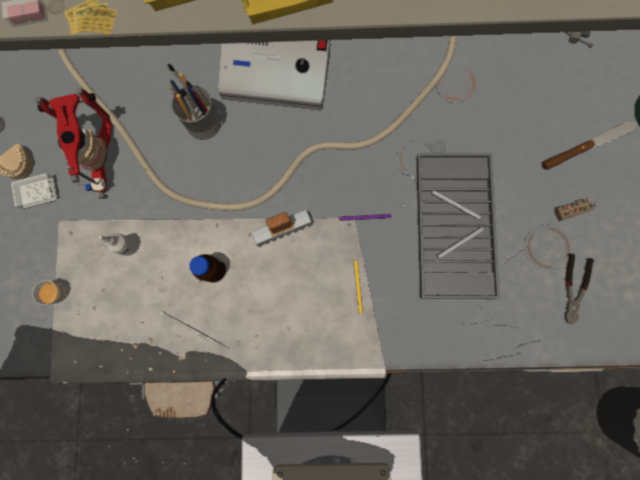

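The top view shows the rake at about (283,228), with its white toothed head and wooden grip. The tray is at about (455,225), with two silver pins at (456,205) and (461,243). The purple pin (365,217) and the yellow one (359,287) are decoys. Next I'll take enlarged crops.

Run:
```python
import cv2, numpy as np
t=cv2.imread("pics/top0.png"); s=cv2.imread("pics/scene0.png")
a=cv2.resize(t[190:270,230:330],None,fx=4,fy=4,interpolation=cv2.INTER_CUBIC)
b=cv2.resize(s[160:240,250:350],None,fx=4,fy=4,interpolation=cv2.INTER_CUBIC)
cv2.imwrite("pics/rakecrop.png",np.hstack([a,b]))
a=cv2.resize(t[145:305,405:505],None,fx=3.6,fy=3.6,interpolation=cv2.INTER_CUBIC)
b=cv2.resize(s[230:390,330:515],None,fx=2.3,fy=3.6,interpolation=cv2.INTER_CUBIC)
cv2.imwrite("pics/traycrop.png",np.hstack([a,b]))
```

```text
(no output)
```

View pics/rakecrop.png

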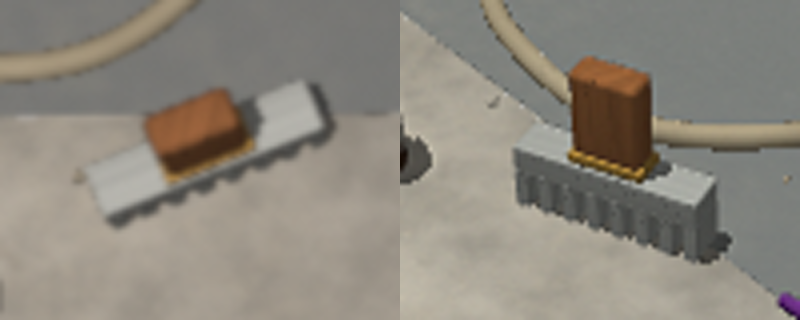

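View pics/traycrop.png

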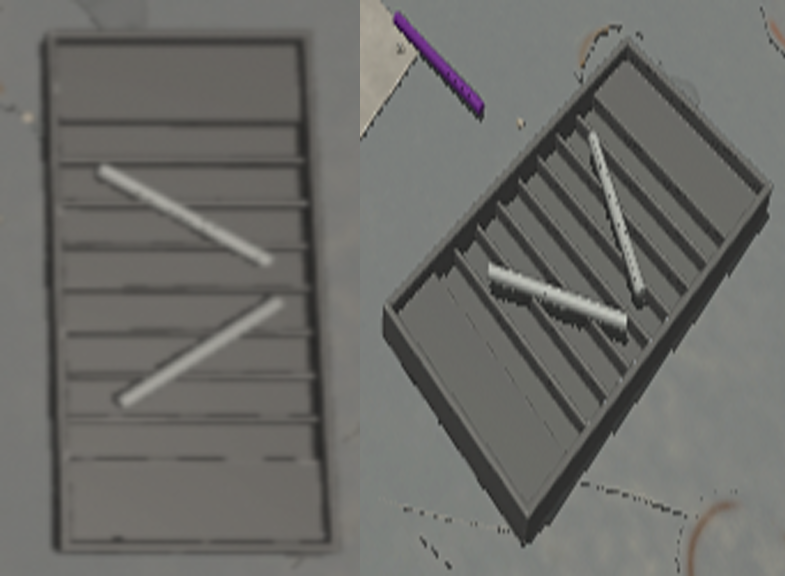

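The crop confirms the rake: one row of teeth, a steel head and a wooden grip with a brass collar. The two silver pins lie in a V across the ridges. I'll make contrast-enhanced crops to read the corners precisely.

Run:
```python
import cv2, numpy as np
t=cv2.imread("pics/top0.png"); s=cv2.imread("pics/scene0.png")
def crop(im,x0,y0,w,h,f,name):
    c=cv2.resize(im[y0:y0+h,x0:x0+w],None,fx=f,fy=f,interpolation=cv2.INTER_LANCZOS4).astype(float)
    lo,hi=np.percentile(c,1),np.percentile(c,99)
    c=np.clip((c-lo)/(hi-lo)*255,0,255).astype(np.uint8)
    step=10
    for x in range((x0//step+1)*step,x0+w,step):
        cv2.line(c,((x-x0)*f,0),((x-x0)*f,6),(0,0,255),1); cv2.putText(c,str(x),((x-x0)*f,14),0,.3,(0,0,255),1)
    for y in range((y0//step+1)*step,y0+h,step):
        cv2.line(c,(0,(y-y0)*f),(6,(y-y0)*f),(0,0,255),1); cv2.putText(c,str(y),(8,(y-y0)*f+3),0,.3,(0,0,255),1)
    cv2.imwrite(f"pics/{name}.png",c)
crop(t,410,145,95,75,8,"tA"); crop(t,410,235,95,70,8,"tB"); crop(t,240,200,80,55,9,"tR"); crop(s,330,235,185,145,4,"sT")
```

```text
(no output)
```

View pics/tA.png

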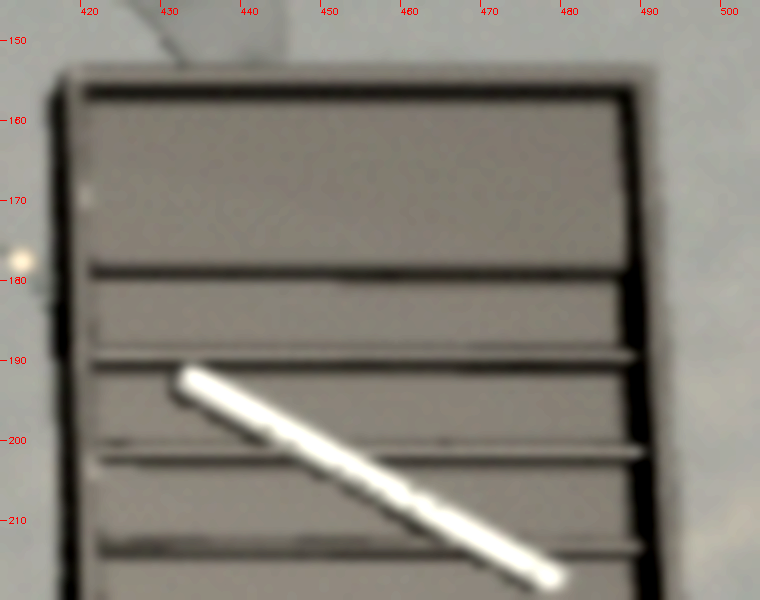

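View pics/tB.png

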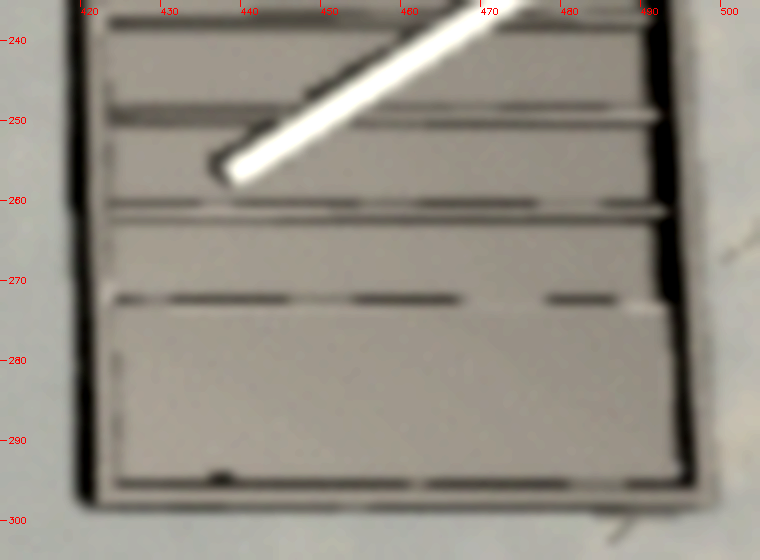

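View pics/tR.png

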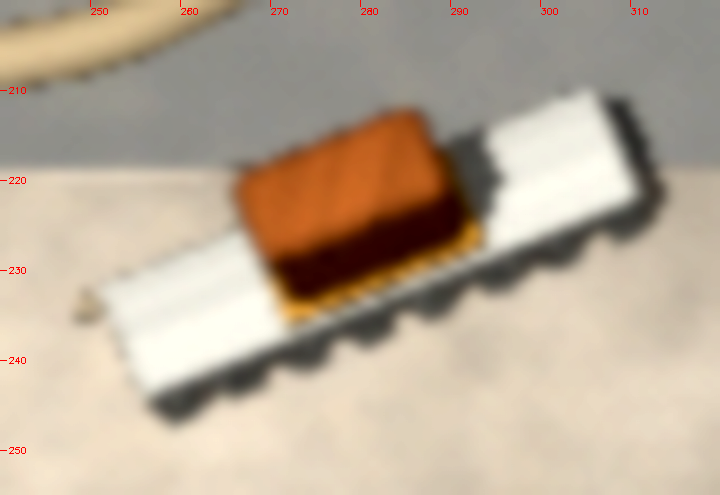

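View pics/sT.png

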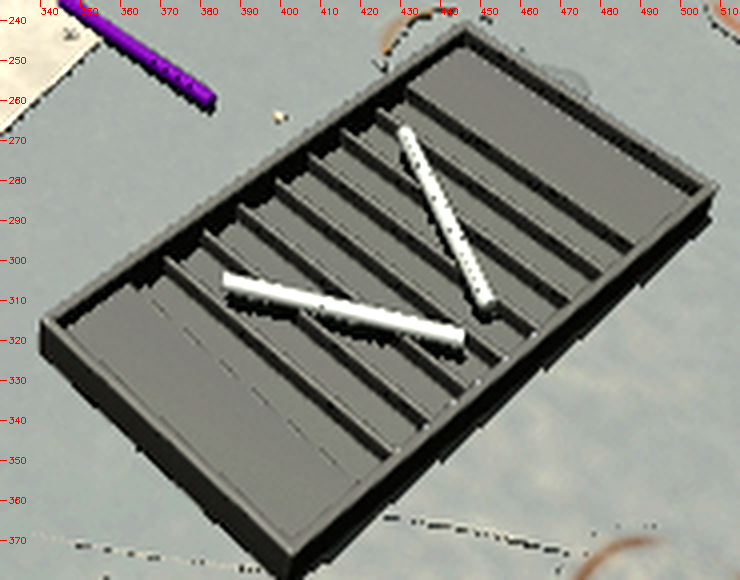

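```bash
cat > h.py <<'E'
import numpy as np
from scipy.spatial.transform import Rotation as R
from cell import ctrl, vision
C={n:vision.get_image(n) for n in ("top","scene")} 
def ray(n,uv):
    d=C[n]; v=np.array([(uv[0]-d["cx"])/d["fx"],(uv[1]-d["cy"])/d["fy"],1.])
    return d["position"],R.from_euler("xyz",d["orientation"]).as_matrix()@v
def onz(n,uv,z):
    p,v=ray(n,uv); return p+v*(z-p[2])/v[2]
def proj(n,P):
    d=C[n]; q=R.from_euler("xyz",d["orientation"]).as_matrix().T@(np.array(P)-d["position"])
    return np.array([d["fx"]*q[0]/q[2]+d["cx"],d["fy"]*q[1]/q[2]+d["cy"]])
def tri(a,b):
    A=np.zeros((3,3));B=np.zeros(3)
    for n,uv in (("top",a),("scene",b)):
        p,v=ray(n,uv);v=v/np.linalg.norm(v);M=np.eye(3)-np.outer(v,v);A+=M;B+=M@p
    return np.linalg.solve(A,B)
E
python3 - <<'E'
from h import *
np.set_printoptions(precision=1,suppress=True)
off=lambda pts,f,o:[((x+.5)/f-.5+o[0],(y+.5)/f-.5+o[1]) for x,y in pts]
T=off([(67,70),(655,68)],8,(410,145))+off([(717,500),(95,500)],8,(410,235))
S=off([(463,27),(718,185),(290,555),(40,320)],4,(330,235))
for a in (T,S):
    n="top" if a is T else "scene"
    P=np.array([onz(n,p,24) for p in a]);print(n,"\n",P, "c",P.mean(0))
    for i in range(4):
        e=P[(i+1)%4]-P[i];print(np.linalg.norm(e),np.degrees(np.arctan2(e[1],e[0])))
S2=[S[0],S[1],S[2],S[3]]
print("tri",np.array([tri(a,b) for a,b in zip(T,S)]))
H=off([(105,288),(600,92),(640,200),(148,395)],9,(240,200))
G=off([(240,185),(412,108),(447,185),(275,255)],9,(240,200))
for z,q in ((46,H),(97,G)):
    P=np.array([onz("top",p,z) for p in q]);print(z,P,P.mean(0))
    for i in range(4):
        e=P[(i+1)%4]-P[i];print(np.linalg.norm(e),np.degrees(np.arctan2(e[1],e[0])))
# rake crop scene, scale4 offset 250,160 (minus 400 px)
HS=off([(513-400,150),(717-400,183)],4,(250,160)); GS=off([(570-400,72),(650-400,78),(600-400,58)],4,(250,160))
print([onz("scene",p,46) for p in HS]); print([onz("scene",p,97) for p in GS])
# pins
pt=off([(190,378),(550,577)],8,(410,145)); print("pinA",[onz("top",p,18) for p in pt])
E
```

```text
top 
 [[ 664.3 -182.    24. ]
 [ 660.8 -321.6   24. ]
 [ 387.8 -313.1   24. ]
 [ 390.8 -173.    24. ]] c [ 525.9 -247.4   24. ]
139.60924908974619 -91.44419666507078
273.10178498719597 178.22294030823917
140.105368555784 88.78469558345468
273.6648017859023 -1.8800131078862732
scene 
 [[ 660.7 -184.3   24. ]
 [ 661.7 -320.    24. ]
 [ 385.5 -312.2   24. ]
 [ 389.5 -174.3   24. ]] c [ 524.4 -247.7   24. ]
135.7532191982165 -89.57586902878495
276.2801415223597 178.37049590368707
137.8876062348544 88.32708885806274
271.32005420164296 -2.0986409552027103
tri [[ 665.3 -182.5   20. ]
 [ 659.9 -320.7   26. ]
 [ 386.9 -312.6   23.4]
 [ 390.7 -173.4   22. ]]
46 [[515.4 134.3  46. ]
 [553.6  32.9  46. ]
 [530.9  25.2  46. ]
 [493.1 125.4  46. ]] [523.3  79.5  46. ]
108.28360403509113 -69.31342956301847
24.018306425876098 -161.10947797118317
107.14486652116332 110.64065221077682
23.92375242127931 21.6110411330457
97 [[525.   99.9  97. ]
 [539.3  66.8  97. ]
 [524.   60.2  97. ]
 [511.2  93.2  97. ]] [524.9  80.1  97. ]
36.0326242821976 -66.69564493687986
16.608764188356997 -156.69318484766043
35.39383244752298 111.22668934736363
15.339914967383582 25.780634030285846
[array([488.5, 120.2,  46. ]), array([549.5,  28.1,  46. ])]
[array([511.8,  97.1,  97. ]), array([538.3,  66. ,  97. ]), array([530.7,  96.3,  97. ])]
pinA [array([ 589.1, -208.1,   18. ]), array([ 538.7, -289.1,   18. ])]
```

The tray centre is about (525, −247), with its long axis at −1.8°. The rake is at about (524, 80), with its own x axis at about 21°. Before moving I'll check how high the overhead shelf is, and the free bench left of the tray.

Run:
```python
from h import *
np.set_printoptions(precision=0,suppress=True)
for z in (0,200,300,350,400,450,500):
    print(z,onz("top",(450,35),z)[:2],onz("top",(250,40),z)[:2],"|",onz("scene",(640,195),z)[:2],onz("scene",(400,95),z)[:2],onz("scene",(330,72),z)[:2])
print("bench: purple ends",onz("top",(340,218),4)[:2],onz("top",(391,216),4)[:2],"plate edge",onz("top",(366,260),0)[:2],onz("top",(374,310),0)[:2],"yellow",onz("top",(361,313),4)[:2])
print("bottle",onz("top",(207,267),90)[:2],"pinB",[onz("top",p,18)[:2] for p in ((439.3,256),(483,228.5))])
```

```text
0 [ 926. -267.] [929. 146.] | [1130. -371.] [1119.  324.] [1077.  603.]
200 [ 795. -207.] [798. 112.] | [ 787. -408.] [779.  60.] [752. 248.]
300 [ 730. -176.] [732.  95.] | [ 616. -427.] [610. -72.] [589.  70.]
350 [ 698. -161.] [700.  86.] | [ 530. -436.] [ 525. -138.] [507. -19.]
400 [ 665. -146.] [667.  77.] | [ 444. -445.] [ 440. -205.] [ 426. -108.]
450 [ 632. -131.] [634.  69.] | [ 359. -454.] [ 355. -271.] [ 345. -197.]
500 [ 600. -116.] [601.  60.] | [ 273. -464.] [ 271. -337.] [ 263. -286.]
bench: purple ends [546. -30.] [ 547. -128.] plate edge [464. -77.] [370. -88.] yellow [365. -64.]
bottle [447. 203.] pinB [array([ 466., -212.]), array([ 516., -296.])]
```

The shelf edge sits at about z=190, x≈800, so it's clear of the work. I'll move above the rake, going straight across at the present height.

```bash
python3 -m inch '{"travel":[[-2,-1.5,0],[-5,-4,0],[-8,-7,0],[-11,-9.5,0],[-14,-12.5,0],[-17,-15,0],[-20,-18,0],[-23,-20.5,0],[-26,-23,0],[-29,-25.6,0]],"twist":[0,3,7,12,17,22,26,30,34,38],"fingers":[8.5,8.5,8.5,8.5,8.5,8.5,8.5,8.5,8.5,8.5]}'
python3 - <<'E'
from cell import ctrl
print(ctrl.read_state())
E
```

```text
clock: 1.13
eef_pos: [391.0, 293.6, 226.4]
tool_rot: [3.141, -0.0, 2.186]
force: [0.9, 0.1, -0.3]
width: 84.9
{'clock': 1.1333, 'qpos': array([-0.87482547,  0.40794081,  0.2406468 ,  1.96049864, -0.1342262 ,
        0.78739848,  0.05731032]), 'qd': array([ 0.74850347, -0.04840071,  0.2847231 ,  0.12843739, -0.14397429,
       -0.05655035,  0.27996202]), 'tau': array([ -4.22097579, -41.1253345 ,   1.75541438, -15.36239147,
         0.14910051,   0.29257078,  -0.32737758]), 'eef_pos': array([390.95641442, 293.62011752, 226.39876267]), 'tool_rot': array([ 3.14079329e+00, -2.97515050e-04,  2.18643474e+00]), 'force': array([ 0.91506002,  0.14916038, -0.31441493]), 'torque': array([ 0.03282672, -0.11334296,  0.05732306]), 'width': 84.93820584105816}
```

```bash
cat >> h.py <<'E'
def todo(x,y,z=None,jaw=None):
    "shift in tool axes (cm) and twist (deg) from the measured pose; jaw = wanted direction of tool y, deg mod 180"
    s=ctrl.read_state(); M=R.from_euler("xyz",s["tool_rot"]).as_matrix(); p=s["eef_pos"]
    d=np.array([x,y,p[2] if z is None else z])-p
    ty=np.degrees(np.arctan2(M[1,1],M[0,1])); tw=None
    if jaw is not None: tw=-((jaw-ty+90)%180-90)
    print("pos",p.round(1),"jaw",round(ty,2),"travel cm",(M.T@d/10).round(2),"twist",tw,"F",s["force"].round(1),"w",round(s["width"],1),"t",s["clock"])
E
python3 -c "
from h import *
todo(524,80,150,20.7)"
```

```text
pos [394.2 288.4 226.6] jaw 34.72 travel cm [-24.49  -1.21   7.76] twist 14.019534913683842 F [0.6 0.5 0.1] w 84.8 t 1.2333
```

```bash
python3 - <<'E'
s=open("h.py").read()
s=s.replace('C={n:vision.get_image(n) for n in ("top","scene")} ','''class L(dict):
    def __missing__(s,n): s[n]=vision.get_image(n); return s[n]
C=L()''')
open("h.py","w").write(s)
E
python3 -m inch '{"travel":[[-3.5,-0.2,0],[-7,-0.4,0],[-10.5,-0.6,0],[-14,-0.8,0],[-17.5,-1,0],[-21,-1.2,0.5],[-24,-1.2,1.5],[-24.5,-1.2,3.5],[-24.5,-1.2,5.5],[-24.5,-1.2,6.5]],"twist":[2,4,6,8,10,12,14,14,14,14],"fingers":[8.5,8.5,8.5,8.5,8.5,8.5,8.5,8.5,8.5,8.5]}'
python3 - <<'E'
from h import *
import cv2
for n in ("top","scene"): cv2.imwrite(f"pics/{n}1.png",C[n]["frame"][:,:,::-1])
todo(524,80,82,20.7)
a=cv2.imread("pics/top1.png")[150:330,180:400];b=cv2.imread("pics/scene1.png")[90:270,200:420]
cv2.imwrite("pics/c1.png",cv2.resize(np.hstack([a,b]),None,fx=1.8,fy=1.8))
E
```

```text
clock: 2.07
eef_pos: [521.6, 88.1, 159.2]
tool_rot: [-3.139, -0.001, 1.944]
force: [0.2, 0.6, 0.4]
width: 85.1
pos [521.   89.1 159.5] jaw 21.5 travel cm [-0.96 -0.02  7.75] twist 0.8012068441887266 F [-0.4  0.1 -0.8] w 85.0 t 2.1667
```

View pics/c1.png

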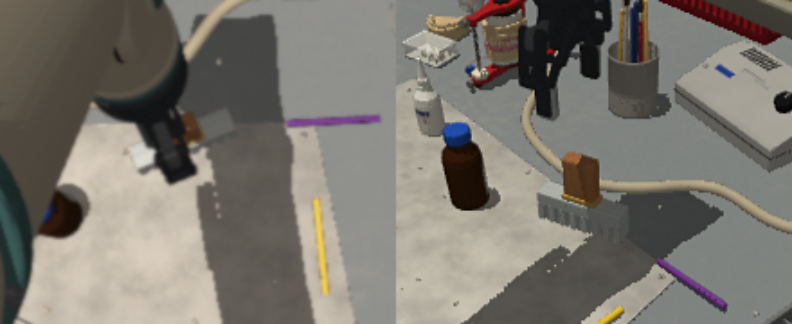

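The picture shows the open jaws just above and slightly left of the grip, with nothing in the way. I'll correct by 1 cm and descend.

```bash
python3 -m inch '{"travel":[[-0.5,0,0],[-1,0,0.5],[-1,0,1.5],[-1,0,2.5],[-1,0,3.5],[-1,0,3.7],[-1,0,3.7],[-1,0,3.7],[-1,0,3.7],[-1,0,3.7]],"twist":[0.4,0.8,0.8,0.8,0.8,0.8,0.8,0.8,0.8,0.8],"fingers":[8.5,8.5,8.5,8.5,8.5,8.5,8.5,8.5,8.5,8.5]}'
python3 - <<'E'
from h import *
import cv2
for n in ("top","scene"): cv2.imwrite(f"pics/{n}2.png",C[n]["frame"][:,:,::-1])
todo(524,80,82,20.7)
a=cv2.imread("pics/top2.png")[190:270,240:340];b=cv2.imread("pics/scene2.png")[140:240,250:350]
cv2.imwrite("pics/c2.png",np.hstack([cv2.resize(a,(400,320)),cv2.resize(b,(320,320))]))
E
```

```text
clock: 3.0
eef_pos: [526.5, 79.3, 124.5]
tool_rot: [3.141, 0.0, 1.931]
force: [-0.0, 0.0, -0.4]
width: 84.8
pos [526.4  79.3 124.5] jaw 20.65 travel cm [ 0.15 -0.21  4.25] twist -0.045432449232365 F [-0.6 -0.5 -0.5] w 84.8 t 3.1
```

View pics/c2.png

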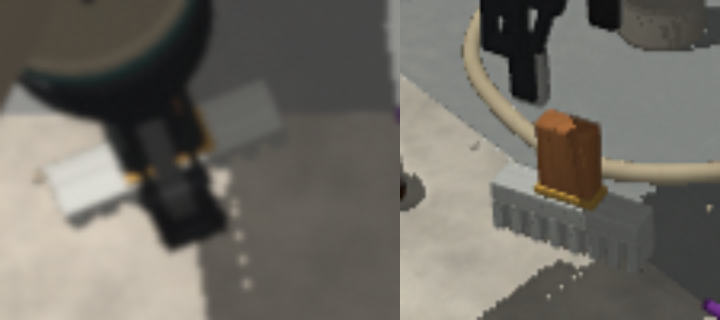

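Run:
```python
from h import *
for s in(-1,1):
  for z in(112,99): print(s,z,proj("scene",(526.4+s*48*.9357,79.3+s*48*.353,z)),proj("top",(526.4+s*48*.9357,79.3+s*48*.353,z)))
print(proj("scene",(524,80,97)),proj("top",(524,80,97)))
```

```text
-1 112 [290.70516331 185.29784497] [287.45747315 243.14412088]
-1 99 [291.07853242 190.72347989] [288.13044981 244.36672947]
1 112 [314.5871584  160.41493876] [267.14671591 191.66759576]
1 99 [314.70307915 165.71141773] [268.131648   193.69024224]
[302.20299907 178.91118834] [277.76075667 220.39991615]
```

```bash
python3 -m inch '{"travel":[[0,-0.1,0.5],[0,-0.2,1],[0,-0.2,1.5],[0,-0.2,2],[0,-0.2,2.5],[0,-0.2,3],[0,-0.2,3.4],[0,-0.2,3.4],[0,-0.2,3.4],[0,-0.2,3.4]],"twist":[0,0,0,0,0,0,0,0,0,0],"fingers":[8.5,8.5,8.5,8.5,8.5,8.5,8.5,8.5,8.5,8.5]}'
python3 - <<'E'
from h import *
import cv2
cv2.imwrite(f"pics/scene3.png",C["scene"]["frame"][:,:,::-1])
todo(524,80,82,20.7)
b=cv2.imread("pics/scene3.png")[130:240,240:360]
cv2.imwrite("pics/c3.png",cv2.resize(b,None,fx=6,fy=5))
E
```

```text
clock: 4.03
eef_pos: [524.4, 78.5, 90.2]
tool_rot: [3.141, 0.0, 1.931]
force: [0.0, 0.3, -0.9]
width: 85.2
pos [524.5  78.6  90.3] jaw 20.65 travel cm [0.15 0.   0.83] twist -0.05111617069402996 F [-0.3  0.6 -0.4] w 85.0 t 4.0833
```

View pics/c3.png

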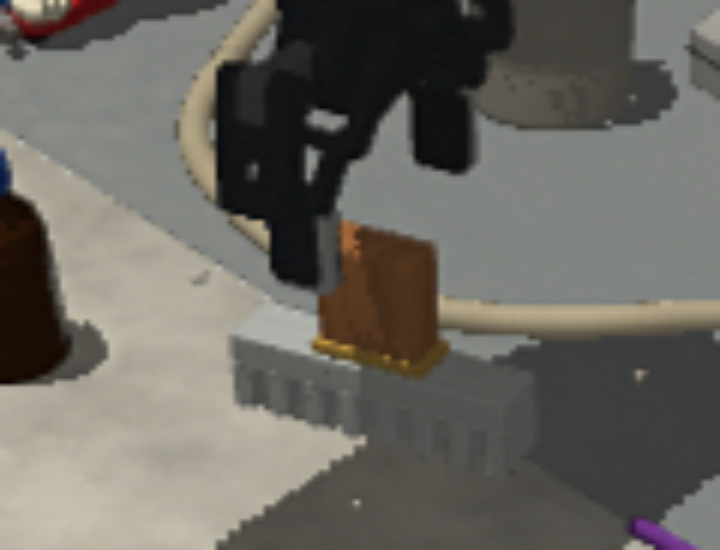

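The fingertips look higher than I expected, so I'll half-close the fingers without touching the grip and look.

```bash
python3 -m inch '{"travel":[[0,0,0],[0,0,0],[0,0,0],[0,0,0],[0,0,0],[0,0,0],[0,0,0],[0,0,0],[0,0,0],[0,0,0]],"twist":[0,0,0,0,0,0,0,0,0,0],"fingers":[7,6,5,4,3.4,3.4,3.4,3.4,3.4,3.4]}'
python3 - <<'E'
from h import *
import cv2
cv2.imwrite(f"pics/scene4.png",C["scene"]["frame"][:,:,::-1])
todo(524,80,82,20.7)
for z in (53,65,90,107): print(z,proj("scene",(524.4-21*.9357,78.6-21*.353,z)))
b=cv2.imread("pics/scene4.png")[130:240,240:360]
cv2.imwrite("pics/c4.png",cv2.resize(b,None,fx=6,fy=5))
E
```

```text
clock: 4.92
eef_pos: [524.3, 78.6, 90.1]
tool_rot: [-3.142, -0.0, 1.931]
force: [0.6, 0.6, -0.0]
width: 33.9
pos [524.3  78.6  90.1] jaw 20.65 travel cm [0.14 0.02 0.81] twist -0.05083052938164201 F [-0.   0.6 -0.6] w 34.3 t 4.9667
53 [298.51947155 202.11890381]
65 [298.26193639 197.48692663]
90 [297.70989409 187.55800107]
107 [297.32202076 180.58178684]
```

View pics/c4.png

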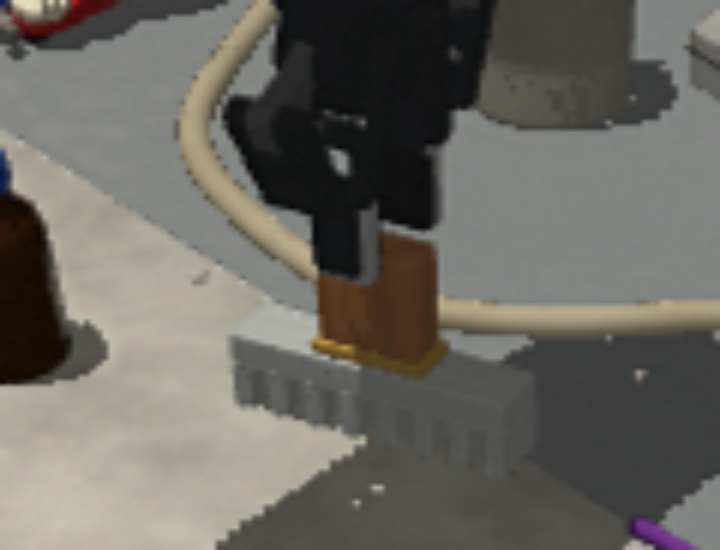

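By the image, the near fingertip (297,185) is at about z≈95, not 65. With a 34 mm opening the fingers clear the 26 mm head anyway, so I'll go lower and look again.

```bash
python3 -m inch '{"travel":[[0,0,0.3],[0,0,0.6],[0,0,0.9],[0,0,1.2],[0,0,1.4],[0,0,1.4],[0,0,1.4],[0,0,1.4],[0,0,1.4],[0,0,1.4]],"twist":[0,0,0,0,0,0,0,0,0,0],"fingers":[3.4,3.4,3.4,3.4,3.4,3.4,3.4,3.4,3.4,3.4]}'
python3 - <<'E'
from h import *
import cv2
for n in ("top","scene"): cv2.imwrite(f"pics/{n}5.png",C[n]["frame"][:,:,::-1])
todo(524,80,82,20.7)
b=cv2.imread("pics/scene5.png")[130:240,240:360]
a=cv2.imread("pics/top5.png")[170:280,220:340]
cv2.imwrite("pics/c5.png",np.hstack([cv2.resize(b,(400,400)),cv2.resize(a,(400,400))]))
E
```

```text
clock: 5.8
eef_pos: [524.4, 78.6, 76.2]
tool_rot: [3.141, 0.0, 1.931]
force: [-1.1, 0.1, 0.3]
width: 34.1
pos [524.4  78.6  76.2] jaw 20.66 travel cm [ 0.15  0.02 -0.58] twist -0.04489044886733495 F [ 0.2 -0.1 -0.2] w 33.9 t 5.9
```

View pics/c5.png

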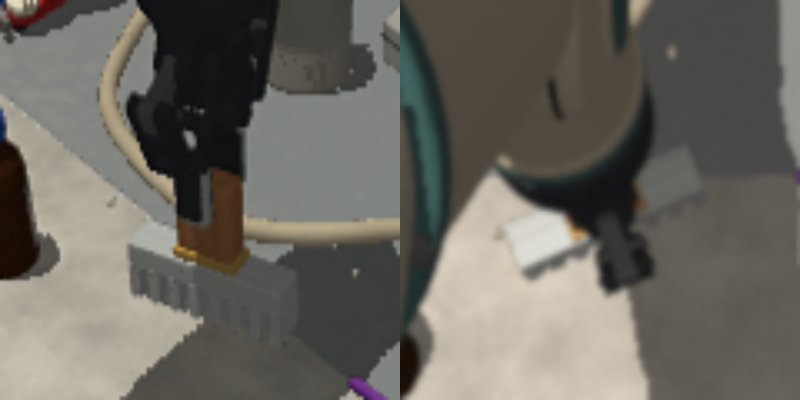

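```bash
python3 -m inch '{"travel":[[0,0,0.4],[0,0,0.8],[0,0,1.1],[0,0,1.4],[0,0,1.4],[0,0,1.4],[0,0,1.4],[0,0,1.4],[0,0,1.4],[0,0,1.4]],"twist":[0,0,0,0,0,0,0,0,0,0],"fingers":[3.4,3.4,3.4,3.4,3.4,3.4,3,2.7,2.5,2.5]}'
python3 - <<'E'
from h import *
import cv2
for n in ("top","scene"): cv2.imwrite(f"pics/{n}6.png",C[n]["frame"][:,:,::-1])
todo(524,80,82,20.7)
b=cv2.imread("pics/scene6.png")[130:240,240:360]
cv2.imwrite("pics/c6.png",cv2.resize(b,None,fx=5,fy=5))
E
```

```text
clock: 6.73
eef_pos: [524.4, 78.6, 62.2]
tool_rot: [3.141, -0.0, 1.931]
force: [-0.1, -0.2, -0.5]
width: 24.9
pos [524.3  78.6  62.2] jaw 20.65 travel cm [ 0.14  0.02 -1.98] twist -0.04631117950074781 F [-0.4  0.2 -0.3] w 25.2 t 6.8333
```

View pics/c6.png

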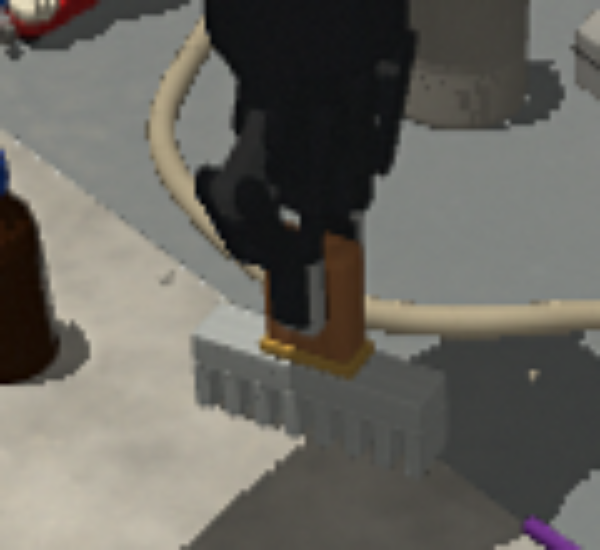

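The fingers straddle the grip with their tips just above the brass collar, and the width of 25 mm shows they aren't on the 26 mm head. I'll close.

```bash
python3 -m inch '{"travel":[[0,0,0],[0,0,0],[0,0,0],[0,0,0],[0,0,0],[0,0,0],[0,0,0],[0,0,0],[0,0,0],[0,0,0]],"twist":[0,0,0,0,0,0,0,0,0,0],"fingers":[2.0,1.5,1,0.5,0.5,0.5,0.5,0.5,0.5,0.5]}'; python3 -m inch '{"travel":[[0,0,-0.2],[0,0,-1],[0,0,-2],[0,0,-3.5],[0,0,-5],[0,0,-6.5],[0,0,-8],[0,0,-8],[0,0,-8],[0,0,-8]],"twist":[0,0,0,0,0,0,0,0,0,0],"fingers":[0.5,0.5,0.5,0.5,0.5,0.5,0.5,0.5,0.5,0.5]}'
python3 - <<'E'
from h import *
import cv2
for n in ("top","scene"): cv2.imwrite(f"pics/{n}7.png",C[n]["frame"][:,:,::-1])
todo(413,-244,142,-1.8)
b=cv2.imread("pics/scene7.png")[110:220,240:360]
a=cv2.imread("pics/top7.png")[170:280,220:340]
cv2.imwrite("pics/c7.png",np.hstack([cv2.resize(b,(400,400)),cv2.resize(a,(400,400))]))
E
```

```text
clock: 7.67
eef_pos: [524.8, 78.7, 62.3]
tool_rot: [3.141, 0.0, 1.931]
force: [0.8, 1.0, 4.4]
width: 18.6
clock: 8.5
eef_pos: [523.5, 78.6, 141.7]
tool_rot: [-3.14, -0.0, 1.931]
force: [-0.7, -0.8, -2.6]
width: 19.2
pos [523.4  78.5 141.2] jaw 20.66 travel cm [-26.28 -21.7   -0.05] twist 22.45608725747904 F [ 0.9 -0.1 -1.6] w 19.2 t 8.6
```

View pics/c7.png

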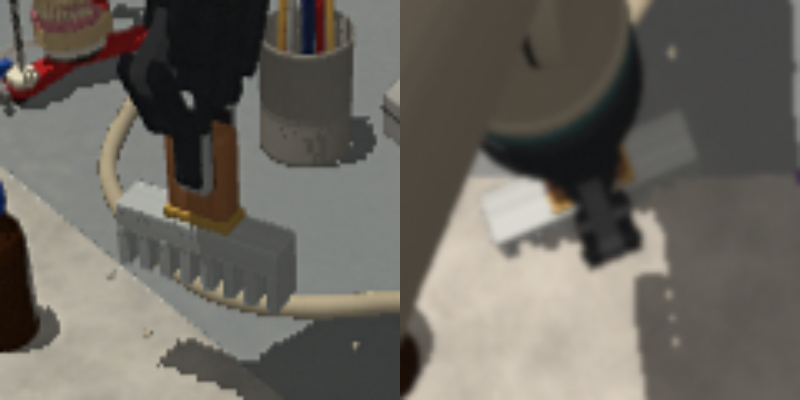

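Run:
```python
from h import *
np.set_printoptions(precision=1,suppress=True)
q=[(244,223.6),(304,200.8),(309.1,214),(250,236.8)]
P=np.array([onz("top",p,127) for p in q]);print(P,P.mean(0),ctrl.read_state()["eef_pos"])
```

```text
[[513.5 132.8 127. ]
 [549.7  32.8 127. ]
 [527.   24.7 127. ]
 [491.1 122.7 127. ]] [520.4  78.3 127. ] [523.5  78.4 141.2]
```

The rake is held upright and centred on the TCP within about 3 mm. I'll carry it above the near shelf of the tray.

```bash
python3 -m inch '{"travel":[[-1,-1,0],[-4,-3.2,0],[-7,-5.7,0],[-10,-8.2,0],[-13,-10.7,0],[-16,-13.2,0],[-19,-15.7,0],[-22,-18.2,0],[-24.5,-20.3,0],[-26.3,-21.7,0]],"twist":[0,3,6,9,12,15,18,20,22,22.5],"fingers":[0.5,0.5,0.5,0.5,0.5,0.5,0.5,0.5,0.5,0.5]}'; python3 -m inch '{"travel":[[0,0,0],[0,0,0],[0,0,0.3],[0,0,0.8],[0,0,1.3],[0,0,1.8],[0,0,2],[0,0,2],[0,0,2],[0,0,2]],"twist":[0,0,0,0,0,0,0,0,0,0],"fingers":[0.5,0.5,0.5,0.5,0.5,0.5,0.5,0.5,0.5,0.5]}'
python3 - <<'E'
from h import *
import cv2
for n in ("top","scene"): cv2.imwrite(f"pics/{n}8.png",C[n]["frame"][:,:,::-1])
todo(413,-244,77,-1.8); print(ctrl.read_state()["qpos"].round(2))
b=cv2.imread("pics/scene8.png")[200:390,310:520]
a=cv2.imread("pics/top8.png")[140:310,390:510]
cv2.imwrite("pics/c8.png",np.hstack([cv2.resize(b,(420,480)),cv2.resize(a,(360,480))]))
E
```

```text
clock: 9.48
eef_pos: [410.8, -248.2, 141.9]
tool_rot: [-3.14, 0.002, 1.532]
force: [-0.4, 0.4, -1.9]
width: 19.4
clock: 10.32
eef_pos: [414.1, -244.1, 122.2]
tool_rot: [3.141, 0.0, 1.539]
force: [0.2, -0.4, -1.7]
width: 19.4
pos [ 414.1 -244.2  122.3] jaw -1.85 travel cm [ 0.01 -0.12  4.53] twist -0.045370158911723024 F [-0.2 -0.3 -3.3] w 19.4 t 10.4167
[ 0.27  0.57  0.3   2.09 -0.33  0.52  0.78]
```

View pics/c8.png

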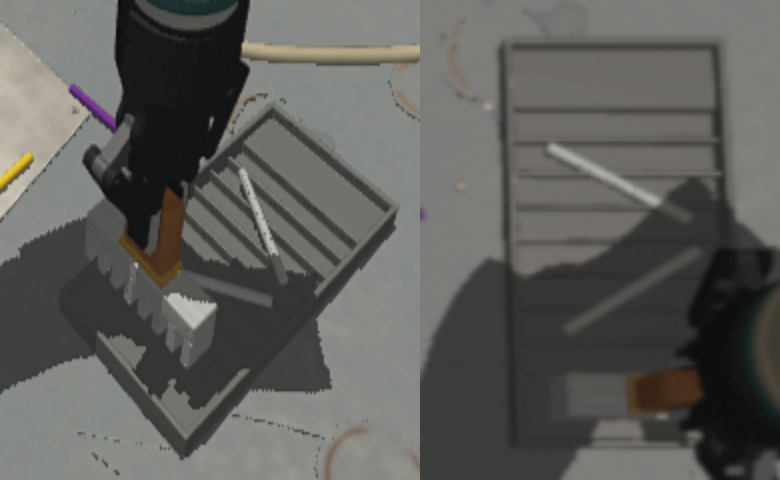

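Run:
```python
from h import *
np.set_printoptions(precision=1,suppress=True)
for p in ((435,272.8),(434.3,288)): print(onz("top",p,109))
def tray(P): 
    d=np.array(P)[:2]-[525,-247.4]; a=np.radians(-1.8); return np.array([[np.cos(a),np.sin(a)],[-np.sin(a),np.cos(a)]])@d
print(tray((414.1,-244.2)))
```

```text
[ 426.6 -180.6  109. ]
[ 401.7 -177.9  109. ]
[-110.9   -0.3]
```

Run:
```python
import cv2, numpy as np
t=cv2.imread("pics/top8.png");s=cv2.imread("pics/scene8.png")
def crop(im,x0,y0,w,h,f):
    c=cv2.resize(im[y0:y0+h,x0:x0+w],None,fx=f,fy=f,interpolation=cv2.INTER_LANCZOS4).astype(float)
    c=np.clip((c/160)**.6*255,0,255).astype(np.uint8)
    for x in range((x0//10+1)*10,x0+w,10): cv2.line(c,((x-x0)*f,0),((x-x0)*f,8),(0,0,255),1)
    for y in range((y0//10+1)*10,y0+h,10): cv2.line(c,(0,(y-y0)*f),(8,(y-y0)*f),(0,0,255),1)
    return c
a=crop(t,410,240,95,65,8)
cv2.imwrite("pics/c9.png",a)
cv2.imwrite("pics/c9s.png",crop(s,335,270,90,110,5))
```

```text
(no output)
```

View pics/c9.png

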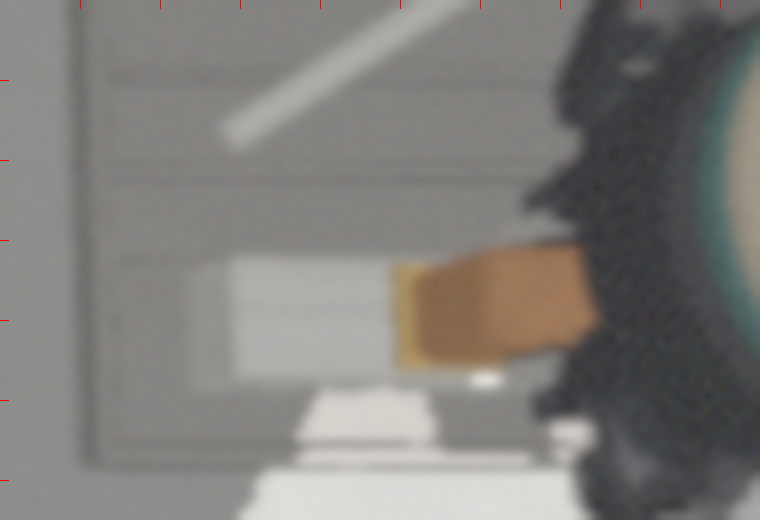

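View pics/c9s.png

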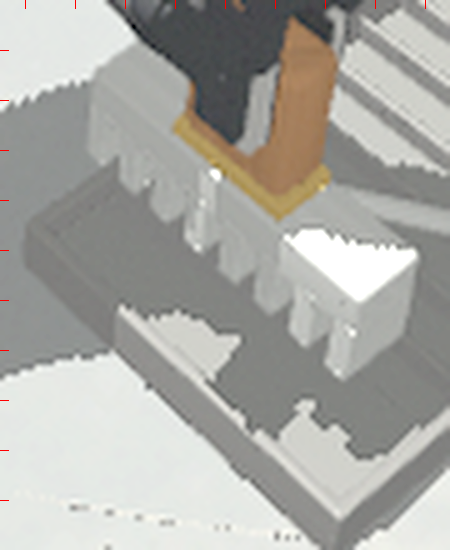

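The head's left end in the top view is at (438.7, 272–287), which puts the rake within about 3 mm of the TCP and over the shelf centre. I'll lower it, then feel for contact in small steps.

```bash
python3 -m inch '{"travel":[[-0.2,-0.2,0.5],[-0.2,-0.2,1],[-0.2,-0.2,1.5],[-0.2,-0.2,2],[-0.2,-0.2,2.5],[-0.2,-0.2,3],[-0.2,-0.2,3.4],[-0.2,-0.2,3.7],[-0.2,-0.2,4],[-0.2,-0.2,4]],"twist":[0,0,0,0,0,0,0,0,0,0],"fingers":[0.5,0.5,0.5,0.5,0.5,0.5,0.5,0.5,0.5,0.5]}'; python3 -m inch '{"travel":[[0,0,0],[0,0,0],[0,0,0.1],[0,0,0.1],[0,0,0.2],[0,0,0.2],[0,0,0.3],[0,0,0.3],[0,0,0.3],[0,0,0.3]],"twist":[0,0,0,0,0,0,0,0,0,0],"fingers":[0.5,0.5,0.5,0.5,0.5,0.5,0.5,0.5,0.5,0.5]}'
python3 - <<'E'
from h import *
todo(413,-244,77,-1.8)
import cv2
for n in ("top","scene"): cv2.imwrite(f"pics/{n}10.png",C[n]["frame"][:,:,::-1])
b=cv2.imread("pics/scene10.png")[250:390,320:460]
a=cv2.imread("pics/top10.png")[200:310,400:510]
c=np.hstack([cv2.resize(b,(400,400)),cv2.resize(a,(400,400))]).astype(float)
cv2.imwrite("pics/c10.png",np.clip((c/160)**.6*255,0,255).astype(np.uint8))
E
```

```text
clock: 11.3
eef_pos: [411.7, -245.8, 81.6]
tool_rot: [-3.141, -0.0, 1.539]
force: [-0.4, 0.3, -2.7]
width: 19.5
clock: 12.13
eef_pos: [411.9, -246.0, 79.1]
tool_rot: [-3.142, -0.0, 1.539]
force: [-0.9, 0.3, -1.2]
width: 19.6
pos [ 411.9 -246.    79.1] jaw -1.85 travel cm [0.2  0.1  0.21] twist -0.04552843926502703 F [-0.9  0.3 -1.2] w 19.6 t 12.1333
```

View pics/c10.png

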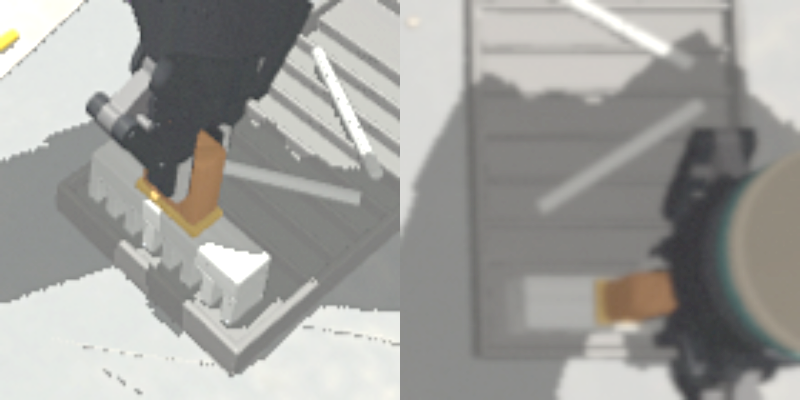

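The teeth are down inside the tray and clear of its walls. I'll keep feeling down to the shelf.

```bash
python3 -m inch '{"travel":[[0,0,0.1],[0,0,0.1],[0,0,0.1],[0,0,0.2],[0,0,0.2],[0,0,0.2],[0,0,0.2],[0,0,0.2],[0,0,0.2],[0,0,0.2]],"twist":[0,0,0,0,0,0,0,0,0,0],"fingers":[0.5,0.5,0.5,0.5,0.5,0.5,0.5,0.5,0.5,0.5]}';  python3 -m inch '{"travel":[[0,0,0.05],[0,0,0.05],[0,0,0.05],[0,0,0.1],[0,0,0.1],[0,0,0.1],[0,0,0.1],[0,0,0.1],[0,0,0.1],[0,0,0.1]],"twist":[0,0,0,0,0,0,0,0,0,0],"fingers":[0.5,0.5,0.5,0.5,0.5,0.5,0.5,0.5,0.5,0.5]}'
```

```text
clock: 13.07
eef_pos: [411.9, -246.0, 77.1]
tool_rot: [-3.142, -0.0, 1.539]
force: [0.3, -0.6, -1.6]
width: 19.0
clock: 13.9
eef_pos: [411.9, -246.0, 76.1]
tool_rot: [3.142, -0.0, 1.538]
force: [0.0, 0.1, -1.3]
width: 19.3
```

```bash
python3 -m inch '{"travel":[[0,0,0.05],[0,0,0.05],[0,0,0.1],[0,0,0.1],[0,0,0.15],[0,0,0.15],[0,0,0.15],[0,0,0.15],[0,0,0.15],[0,0,0.15]],"twist":[0,0,0,0,0,0,0,0,0,0],"fingers":[0.5,0.5,0.5,0.5,0.5,0.5,0.5,0.5,0.5,0.5]}'
python3 - <<'E'
from h import *
todo(413,-244,77,-1.8)
import cv2
cv2.imwrite(f"pics/scene11.png",C["scene"]["frame"][:,:,::-1])
b=cv2.imread("pics/scene11.png")[270:390,330:450]
c=cv2.resize(b,(600,600)).astype(float)
cv2.imwrite("pics/c11.png",np.clip((c/160)**.6*255,0,255).astype(np.uint8))
E
```

```text
clock: 14.73
eef_pos: [411.9, -246.0, 74.6]
tool_rot: [-3.142, -0.0, 1.539]
force: [-0.1, 0.6, -2.7]
width: 19.3
pos [ 411.9 -246.    74.6] jaw -1.85 travel cm [ 0.2   0.1  -0.24] twist -0.046078601862703295 F [-0.1  0.6 -2.7] w 19.3 t 14.7333
```

View pics/c11.png

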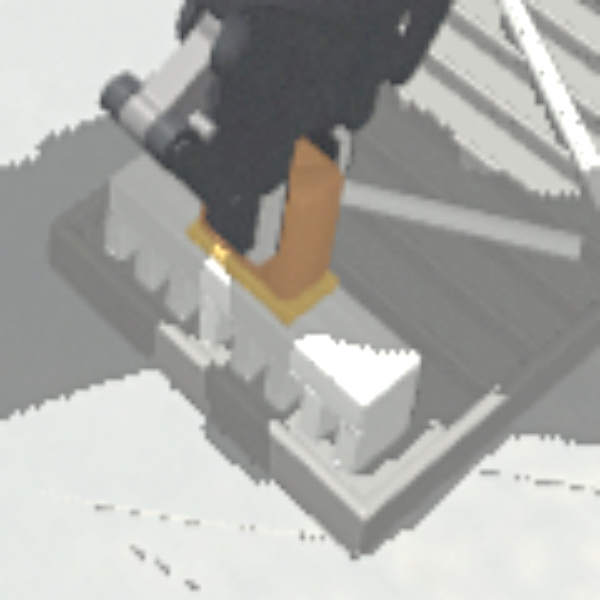

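```bash
python3 -m inch '{"travel":[[0,0,0.05],[0,0,0.05],[0,0,0.05],[0,0,0.1],[0,0,0.1],[0,0,0.15],[0,0,0.15],[0,0,0.15],[0,0,0.15],[0,0,0.15]],"twist":[0,0,0,0,0,0,0,0,0,0],"fingers":[0.5,0.5,0.5,0.5,0.5,0.5,0.5,0.5,0.5,0.5]}'
```

```text
clock: 15.62
eef_pos: [412.1, -246.0, 74.4]
tool_rot: [3.14, -0.0, 1.538]
force: [-2.5, 1.5, 16.3]
width: 19.2
```

That's contact with the shelf, at 16 N and TCP z≈74.4. I'll back off about 0.8 mm above the ridges and start the slow sweep towards +x, which is tool +y, at about 36–42 mm/s.

```bash
python3 -m inch '{"travel":[[0,0,-0.1],[0,0,-0.2],[0,0.2,-0.2],[0,0.5,-0.2],[0,0.8,-0.2],[0,1.1,-0.2],[0,1.5,-0.2],[0,1.9,-0.2],[0,2.3,-0.2],[0,2.7,-0.2]],"twist":[0,0,0,0,0,0,0,0,0,0],"fingers":[0.5,0.5,0.5,0.5,0.5,0.5,0.5,0.5,0.5,0.5]}'; python3 -m inch '{"travel":[[0,0.35,0],[0,0.7,0],[0,1.05,0],[0,1.4,0],[0,1.7,0],[0,2,0],[0,2.3,0],[0,2.6,0],[0,2.9,0],[0,3.2,0]],"twist":[0,0,0,0,0,0,0,0,0,0],"fingers":[0.5,0.5,0.5,0.5,0.5,0.5,0.5,0.5,0.5,0.5]}'
python3 - <<'E'
from h import *
todo(413,-244,77,-1.8)
import cv2
for n in ("top","scene"): cv2.imwrite(f"pics/{n}12.png",C[n]["frame"][:,:,::-1])
b=cv2.imread("pics/scene12.png")[220:390,330:520]
a=cv2.imread("pics/top12.png")[150:310,400:510]
c=np.hstack([cv2.resize(b,(440,400)),cv2.resize(a,(280,400))]).astype(float)
cv2.imwrite("pics/c12.png",np.clip((c/160)**.6*255,0,255).astype(np.uint8))
E
```

```text
clock: 16.45
eef_pos: [439.4, -246.8, 75.0]
tool_rot: [-3.142, -0.0, 1.539]
force: [1.4, -1.3, -2.4]
width: 19.5
clock: 17.28
eef_pos: [471.2, -247.9, 75.1]
tool_rot: [-3.142, -0.0, 1.538]
force: [0.0, -0.1, -2.0]
width: 19.0
pos [ 471.2 -247.9   75.1] jaw -1.85 travel cm [ 0.2  -5.82 -0.19] twist -0.05151496764300134 F [ 0.  -0.1 -2. ] w 19.0 t 17.2833
```

View pics/c12.png

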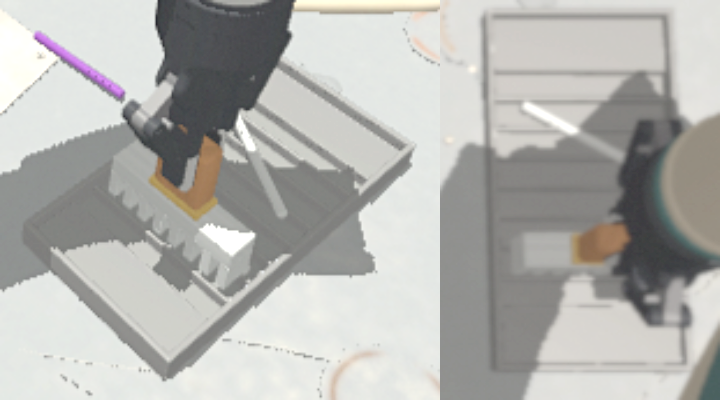

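Pin 2 (the near one) is now hidden behind the rake and being pushed, and forces are small. I'll continue slowly.

```bash
python3 -m inch '{"travel":[[0,0.3,0],[0,0.6,0],[0,0.9,0],[0,1.2,0],[0,1.5,0],[0,1.8,0],[0,2.1,0],[0,2.4,0],[0,2.7,0],[0,3,0]],"twist":[0,0,0,0,0,0,0,0,0,0],"fingers":[0.5,0.5,0.5,0.5,0.5,0.5,0.5,0.5,0.5,0.5]}'
python3 - <<'E'
from h import *
todo(413,-244,77,-1.8)
import cv2
for n in ("top","scene"): cv2.imwrite(f"pics/{n}13.png",C[n]["frame"][:,:,::-1])
b=cv2.imread("pics/scene13.png")[220:390,330:520]
a=cv2.imread("pics/top13.png")[150:310,400:510]
c=np.hstack([cv2.resize(b,(440,400)),cv2.resize(a,(280,400))]).astype(float)
cv2.imwrite("pics/c13.png",np.clip((c/160)**.6*255,0,255).astype(np.uint8))
E
```

```text
clock: 18.22
eef_pos: [501.2, -248.8, 75.0]
tool_rot: [-3.141, -0.0, 1.539]
force: [0.0, -0.4, -2.5]
width: 19.3
pos [ 501.2 -248.8   75. ] jaw -1.85 travel cm [ 0.2  -8.83 -0.19] twist -0.04571795437692572 F [ 0.  -0.4 -2.5] w 19.3 t 18.2167
```

View pics/c13.png

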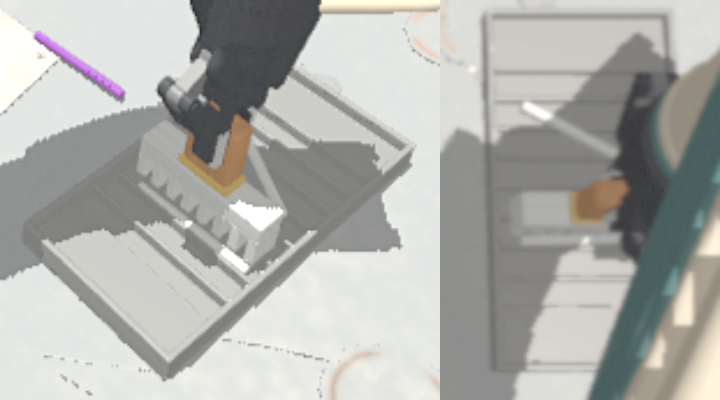

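Pin 2 has dropped parallel into a groove behind the rake, the light bar from (145,185) to (240,265) in the crop. I'll go on to pin 1.

```bash
python3 -m inch '{"travel":[[0,0.3,0],[0,0.6,0],[0,0.9,0],[0,1.2,0],[0,1.5,0],[0,1.8,0],[0,2.1,0],[0,2.4,0],[0,2.7,0],[0,3,0]],"twist":[0,0,0,0,0,0,0,0,0,0],"fingers":[0.5,0.5,0.5,0.5,0.5,0.5,0.5,0.5,0.5,0.5]}';python3 -m inch '{"travel":[[0,0.3,0],[0,0.6,0],[0,0.9,0],[0,1.2,0],[0,1.5,0],[0,1.8,0],[0,2.1,0],[0,2.4,0],[0,2.7,0],[0,3,0]],"twist":[0,0,0,0,0,0,0,0,0,0],"fingers":[0.5,0.5,0.5,0.5,0.5,0.5,0.5,0.5,0.5,0.5]}'
python3 - <<'E'
from h import *
todo(413,-244,77,-1.8)
import cv2
for n in ("top","scene"): cv2.imwrite(f"pics/{n}14.png",C[n]["frame"][:,:,::-1])
b=cv2.imread("pics/scene14.png")[220:390,330:520]
a=cv2.imread("pics/top14.png")[150:310,400:510]
c=np.hstack([cv2.resize(b,(440,400)),cv2.resize(a,(280,400))]).astype(float)
cv2.imwrite("pics/c14.png",np.clip((c/160)**.6*255,0,255).astype(np.uint8))
E
```

```text
clock: 19.15
eef_pos: [531.1, -249.8, 75.0]
tool_rot: [-3.141, -0.0, 1.538]
force: [-1.3, 0.5, -1.7]
width: 19.1
clock: 19.98
eef_pos: [561.1, -250.8, 75.1]
tool_rot: [-3.142, -0.0, 1.539]
force: [0.5, -0.3, -1.4]
width: 19.3
pos [ 561.1 -250.8   75.1] jaw -1.85 travel cm [  0.2  -14.83  -0.19] twist -0.04685739955195345 F [ 0.5 -0.3 -1.4] w 19.3 t 19.9833
```

View pics/c14.png

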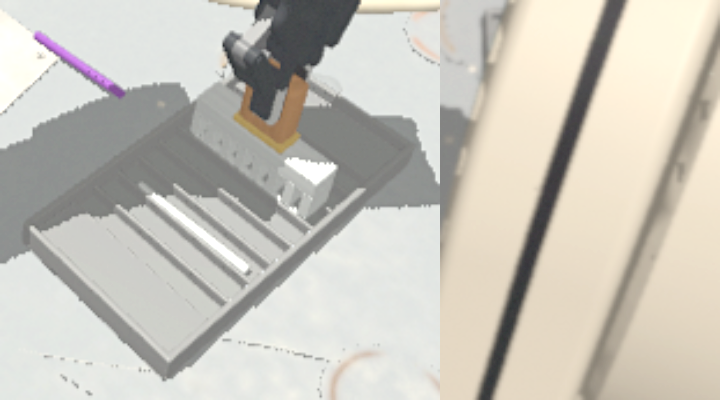

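Pin 2 lies neatly in its groove, seen at (150,190)–(245,270) in the crop. I'll carry on with pin 1.

```bash
python3 -m inch '{"travel":[[0,0.3,0],[0,0.6,0],[0,0.9,0],[0,1.2,0],[0,1.5,0],[0,1.8,0],[0,2.1,0],[0,2.4,0],[0,2.7,0],[0,3,0]],"twist":[0,0,0,0,0,0,0,0,0,0],"fingers":[0.5,0.5,0.5,0.5,0.5,0.5,0.5,0.5,0.5,0.5]}'
python3 - <<'E'
from h import *
todo(413,-244,77,-1.8)
import cv2
for n in ("scene",): cv2.imwrite(f"pics/{n}15.png",C[n]["frame"][:,:,::-1])
c=cv2.resize(cv2.imread("pics/scene15.png")[210:390,330:530],(700,600)).astype(float)
cv2.imwrite("pics/c15.png",np.clip((c/160)**.6*255,0,255).astype(np.uint8))
E
```

```text
clock: 20.92
eef_pos: [591.1, -251.8, 75.1]
tool_rot: [-3.142, 0.0, 1.539]
force: [-0.4, -0.9, -0.6]
width: 18.9
pos [ 591.1 -251.8   75.1] jaw -1.85 travel cm [  0.21 -17.83  -0.19] twist -0.04746398986554823 F [-0.4 -0.9 -0.6] w 18.9 t 20.9167
```

View pics/c15.png

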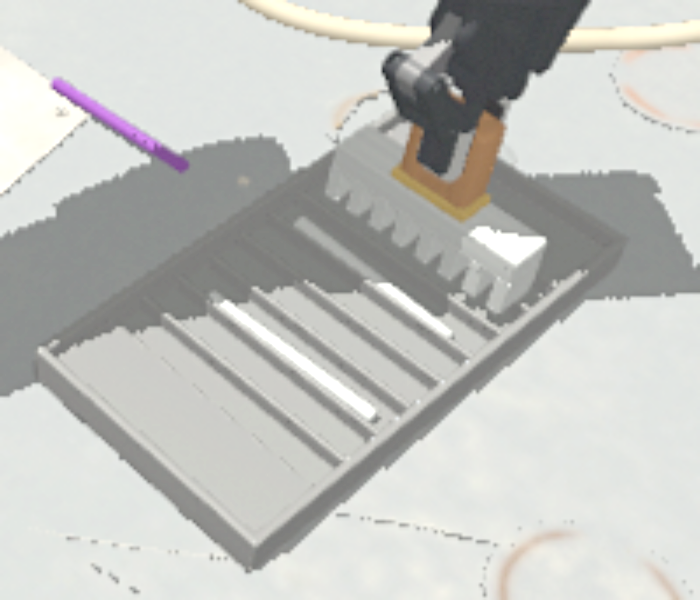

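Both pins are parallel and down in grooves: pin 2 at (215,300)–(375,415) and pin 1 at (300,225)–(450,335) in the crop. I'll lift straight up.

```bash
python3 -m inch '{"travel":[[0,0,-0.5],[0,0,-1.5],[0,0,-2.5],[0,0,-3.5],[0,0,-4.5],[0,0,-5.5],[0,0,-6.5],[0,0,-7],[0,0,-7],[0,0,-7]],"twist":[0,0,0,0,0,0,0,0,0,0],"fingers":[0.5,0.5,0.5,0.5,0.5,0.5,0.5,0.5,0.5,0.5]}'
python3 - <<'E'
from h import *
todo(450,-132,145,90); print(ctrl.read_state()["qpos"].round(2))
E
```

```text
clock: 21.8
eef_pos: [590.9, -251.7, 145.4]
tool_rot: [3.141, -0.0, 1.539]
force: [-0.5, 0.4, -1.6]
width: 18.9
pos [ 590.9 -251.7  145.4] jaw -1.84 travel cm [ 11.51 -14.47   0.03] twist 88.15800268490591 F [-0.5  0.4 -1.6] w 18.9 t 21.8
[ 0.15  0.73  0.36  1.62 -0.32  0.84  0.6 ]
```

```bash
python3 -m inch '{"travel":[[1,-1.3,0],[2.5,-3,0],[4,-5,0],[5.5,-7,0],[7,-9,0],[8.5,-11,0],[10,-12.8,0],[11,-14,0],[11.5,-14.5,0],[11.5,-14.5,0]],"twist":[-4,-9,-14,-19,-24,-29,-34,-39,-43,-46],"fingers":[0.5,0.5,0.5,0.5,0.5,0.5,0.5,0.5,0.5,0.5]}'; python3 -m inch '{"travel":[[0,0,0],[0,0,0],[0,0,0],[0,0,0],[0,0,0],[0,0,0],[0,0,0],[0,0,0],[0,0,0],[0,0,0]],"twist":[-5,-10,-15,-20,-25,-30,-35,-40,-44,-46],"fingers":[0.5,0.5,0.5,0.5,0.5,0.5,0.5,0.5,0.5,0.5]}'
python3 - <<'E'
from h import *
todo(450,-132,70,90); print(ctrl.read_state()["qpos"].round(2))
import cv2
for n in ("scene","top"): cv2.imwrite(f"pics/{n}16.png",C[n]["frame"][:,:,::-1])
cv2.imwrite("pics/c16.png",np.hstack([cv2.imread("pics/scene16.png")[120:420,250:550],cv2.imread("pics/top16.png")[130:430,250:550]]))
E
```

```text
clock: 22.63
eef_pos: [447.3, -130.3, 144.6]
tool_rot: [-3.14, -0.003, 2.346]
force: [0.5, 0.3, -2.5]
width: 19.2
clock: 23.47
eef_pos: [449.2, -132.2, 144.6]
tool_rot: [3.141, -0.001, -3.136]
force: [-0.7, 0.6, -2.1]
width: 19.0
pos [ 449.2 -132.2  144.6] jaw 90.32 travel cm [-0.09  0.01  7.46] twist 0.32130050846480174 F [-0.7  0.6 -2.1] w 19.0 t 23.4667
[ 0.3   0.5  -0.11  2.09  0.1   0.55  1.7 ]
```

View pics/c16.png

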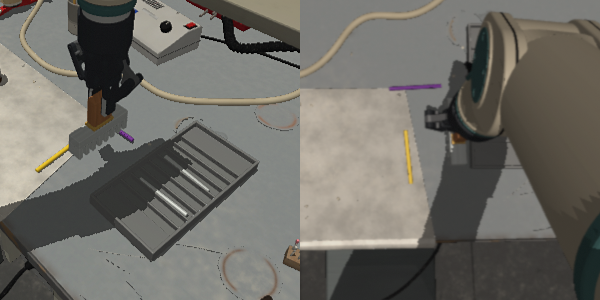

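The rake hangs over bare bench left of the tray, and both pins are visible in grooves. I'll lower it.

```bash
python3 -m inch '{"travel":[[0,0,0.5],[0,0,1.5],[0,0,2.5],[0,0,3.5],[0,0,4.5],[0,0,5.5],[0,0,6.5],[0,0,7.3],[0,0,7.9],[0,0,8]],"twist":[0,0,0,0,0,0,0,0,0,0],"fingers":[0.5,0.5,0.5,0.5,0.5,0.5,0.5,0.5,0.5,0.5]}'; python3 -m inch '{"travel":[[0,0,0.05],[0,0,0.1],[0,0,0.15],[0,0,0.2],[0,0,0.25],[0,0,0.3],[0,0,0.3],[0,0,0.3],[0,0,0.3],[0,0,0.3]],"twist":[0,0,0,0,0,0,0,0,0,0],"fingers":[0.5,0.5,0.5,0.5,0.5,0.5,0.5,0.5,0.5,0.5]}'
```

```text
clock: 24.4
eef_pos: [449.0, -132.0, 63.9]
tool_rot: [3.141, -0.002, -3.139]
force: [0.1, 0.3, -1.8]
width: 19.3
clock: 25.23
eef_pos: [449.6, -132.2, 62.1]
tool_rot: [3.142, 0.0, -3.139]
force: [-0.5, 0.5, -1.3]
width: 19.0
```

```bash
python3 -m inch '{"travel":[[0,0,0.05],[0,0,0.05],[0,0,0.1],[0,0,0.1],[0,0,0.15],[0,0,0.15],[0,0,0.15],[0,0,0.15],[0,0,0.15],[0,0,0.15]],"twist":[0,0,0,0,0,0,0,0,0,0],"fingers":[0.5,0.5,0.5,0.5,0.5,0.5,0.5,0.5,0.5,0.5]}'; python3 -m inch '{"travel":[[0,0,0.05],[0,0,0.05],[0,0,0.05],[0,0,0.1],[0,0,0.1],[0,0,0.1],[0,0,0.1],[0,0,0.1],[0,0,0.1],[0,0,0.1]],"twist":[0,0,0,0,0,0,0,0,0,0],"fingers":[0.5,0.5,0.5,0.5,0.5,0.5,0.5,0.5,0.5,0.5]}'
```

```text
clock: 26.07
eef_pos: [449.7, -132.2, 60.6]
tool_rot: [-3.142, 0.0, -3.139]
force: [-0.3, -0.0, -1.6]
width: 19.1
clock: 26.9
eef_pos: [449.6, -132.2, 60.4]
tool_rot: [-3.141, 0.0, -3.139]
force: [-1.3, 1.2, 10.4]
width: 19.2
```

Contact with the bench is at TCP 60.4, as predicted. I'll ease off 0.5 mm and open.

```bash
python3 -m inch '{"travel":[[0,0,-0.05],[0,0,-0.05],[0,0,-0.05],[0,0,-0.05],[0,0,-0.05],[0,0,-0.05],[0,0,-0.05],[0,0,-0.05],[0,0,-0.05],[0,0,-0.05]],"twist":[0,0,0,0,0,0,0,0,0,0],"fingers":[1.9,2.2,2.6,3,3.5,4,4.5,5,5.5,6]}'; python3 -m inch '{"travel":[[0,0,0],[0,0,0],[0,0,0],[0,0,-0.5],[0,0,-1.5],[0,0,-3],[0,0,-5],[0,0,-7.5],[0,0,-10],[0,0,-12]],"twist":[0,0,0,0,0,0,0,0,0,0],"fingers":[6,6,6,6,6,6,6,6,6,6]}';  python3 - <<'E'
from h import *
todo(450,-132,70,90)
import cv2
for n in ("scene","top"): cv2.imwrite(f"pics/{n}17.png",C[n]["frame"][:,:,::-1])
cv2.imwrite("pics/c17.png",cv2.resize(np.hstack([cv2.imread("pics/scene17.png")[150:400,300:520],cv2.imread("pics/top17.png")[130:380,310:510]]),None,fx=1.9,fy=1.9))
E
```

```text
clock: 27.73
eef_pos: [449.6, -132.2, 60.1]
tool_rot: [3.142, -0.0, -3.139]
force: [1.1, 0.5, 0.4]
width: 59.6
clock: 28.57
eef_pos: [449.8, -132.2, 182.1]
tool_rot: [-3.141, 0.001, -3.139]
force: [0.5, 0.2, -0.9]
width: 60.0
pos [ 449.8 -132.2  182.1] jaw 90.15 travel cm [-1.000e-02  2.000e-02  1.121e+01] twist 0.1519557474270954 F [ 0.5  0.2 -0.9] w 60.0 t 28.5667
```

View pics/c17.png

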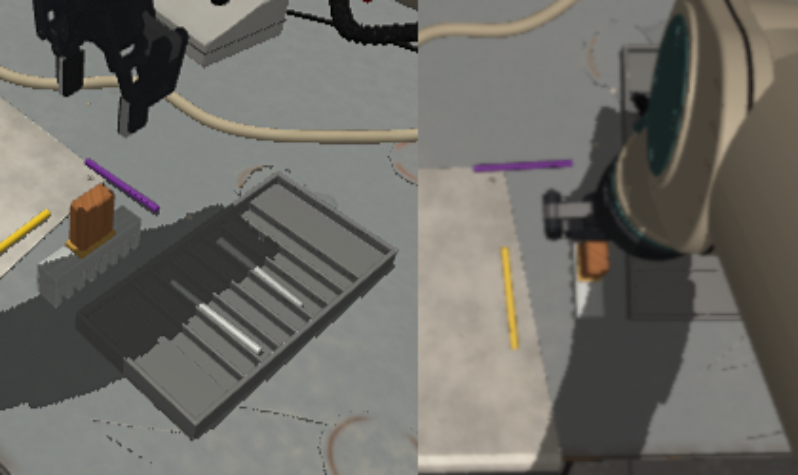

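The rake stands free on bare bench. I'll move the arm clear so both cameras can check the pins.

```bash
python3 -m inch '{"travel":[[0,1,-1],[0,4,-3],[0,7,-4],[0,10,-4],[0,14,-4],[0,18,-4],[0,22,-4],[0,26,-4],[0,29,-4],[0,30,-4]],"twist":[0,0,0,0,0,0,0,0,0,0],"fingers":[6,6,6,6,6,6,6,6,6,6]}'
python3 - <<'E'
from h import *
import cv2
np.set_printoptions(precision=1,suppress=True)
for n in ("scene","top"): cv2.imwrite(f"pics/{n}18.png",C[n]["frame"][:,:,::-1])
f=lambda im:np.clip((im/180.)**.7*255,0,255).astype(np.uint8)
cv2.imwrite("pics/c18.png",f(np.hstack([cv2.resize(cv2.imread("pics/scene18.png")[200:400,320:520],(480,480)),cv2.resize(cv2.imread("pics/top18.png")[145:305,370:500],(312,480)[:2])])))
# pins: bright unsaturated pixels in the tray, top view
im=C["top"]["frame"].astype(int); m=((im.min(2)>130)&(im.max(2)-im.min(2)<25)).astype(np.uint8)
M=np.zeros_like(m);M[157:296,425:491]=m[157:296,425:491]
cs,_=cv2.findContours(M,0,1)
for c in cs:
    if cv2.contourArea(c)>20:
        (u,v),wh,a=cv2.minAreaRect(c);box=cv2.boxPoints(((u,v),wh,a))
        e=[(box[i]+box[(i+1)%4])/2 for i in range(4)]
        i=0 if np.linalg.norm(e[0]-e[2])>np.linalg.norm(e[1]-e[3]) else 1
        A,B=onz("top",e[i],8),onz("top",e[i+2],8);d=B-A
        print("pin",(round(u),round(v)),A[:2],B[:2],"len",np.linalg.norm(d),"dir",np.degrees(np.arctan2(d[1],d[0]))%180)
E
```

```text
clock: 29.5
eef_pos: [447.1, 174.3, 219.7]
tool_rot: [3.139, -0.001, -3.131]
force: [-0.3, 0.6, 0.0]
width: 59.8
pin (458, 245) [ 486.1 -300.7] [ 488.5 -201.6] len 99.13784241366643 dir 88.63275384946829
pin (453, 209) [ 560.4 -196.4] [ 552.9 -296.7] len 100.52227370255463 dir 85.70375398726036
```

View pics/c18.png

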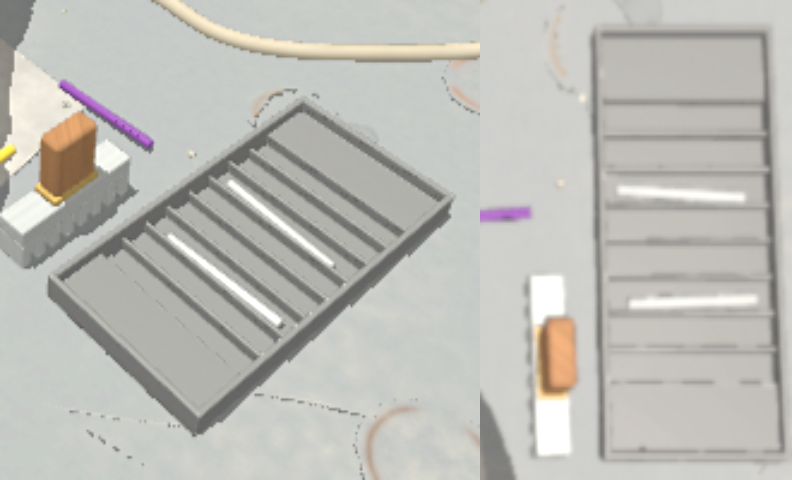

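Both pins lie in grooves, 0.4° and 2.5° off parallel, and the rake stands upright. I'll let everything settle for one call, compare once more, and hand in.

```bash
python3 -m inch '{"travel":[[0,0,0],[0,0,0],[0,0,0],[0,0,0],[0,0,0],[0,0,0],[0,0,0],[0,0,0],[0,0,0],[0,0,0]],"twist":[0,0,0,0,0,0,0,0,0,0],"fingers":[6,6,6,6,6,6,6,6,6,6]}'
python3 - <<'E'
from h import *
import cv2
a=cv2.imread("pics/top18.png").astype(int);b=C["top"]["frame"][:,:,::-1].astype(int)
print("max change in tray/rake area",np.abs(a-b)[150:310,370:500].max(), ctrl.read_state()["clock"])
print(ctrl.finish_job())
E
```

```text
clock: 30.43
eef_pos: [448.8, 167.9, 220.1]
tool_rot: [3.142, 0.0, -3.139]
force: [0.3, -0.7, 0.3]
width: 59.6
max change in tray/rake area 33 30.4833
the job is handed in; nothing more can be done
None
```

I raked both pins into grooves, stood the rake on the bare bench left of the tray, released it, backed the arm away and handed in at about 30.5 s. The hand-in reports no verdict, so success isn't confirmed.

**How it went:** I gripped the rake by its wooden grip, set it on the near shelf until I felt contact, and raised it about 0.8 mm. I then swept once across the grooves at about 36–42 mm/s. In every picture I took, the gripper was nowhere near the pins.

**Last checks:**
- **Pins:** both lie in grooves, 0.4° and 2.5° off the groove direction. Their measured lengths are 99 and 100.5 mm when taken at groove depth, and the true length is 100.
- **Rake:** it stands upright on its teeth. It met the bench at the tool height predicted from the shelf contact.

**What disagreed:**
- **Fingertip height:** in the images the fingertips sat about 30 mm higher than the stated nose length implies. I went by the images for the grip height, and the grip held.
- **Final comparison:** two top views a second apart differed by up to 33 grey levels somewhere in the tray and rake area. I took this for noise or a moving arm shadow and did not look into it before handing in.

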